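Open the square cleaner bottle: flip its tab back, then unscrew its cap

ROBOT

A 6-joint arm with a two-finger parallel gripper is mounted at the origin on a cart in front of the work surface, level with it; the furniture and walls round the work are solid. World frame = base frame: x ahead of the robot, y to its left, z up, the work surface at z = 0. Lengths are in mm, angles in rad, forces in N, time in s.
With the tool pointing down it reaches from about 250 to 725 mm from the base axis. Payload 4 kg.
Tool frame: the origin (TCP) lies at the very end of the fingers, on their centre line; the grasp point (between the pads) lies 19 mm behind it (r.pinch_z is the distance from the TCP to the grasp point, in mm); z points along the fingers, y is the line along which they close (so a half turn about z gives the same grasp; the last joint's range is limited). The gripper opens to 85 mm and grips with 20 to 120 N. Pads are 22 mm wide; open, the fingers measure 114 mm over their backs; the gripper's body (76 mm by 85 mm) begins 54 mm behind the grasp point. The pads swing forward as they close: fully open they stand 13 mm farther back than shut.
Start: joints at [1.202, 0.241, 0.005, 1.335, 0, 1.571], TCP at [180.246, 466.38, 231.306] pointing down, gripper open.
Joint ranges: [-2.72, 2.72], [-1.05, 1.87], [-1.09, 1.28], [-1.99, 2.15], [-1.42, 1.44], [-3.14, 3.14]. Speed limits (rad/s): [2.79, 2.79, 3.14, 3.14, 3.14, 3.14].

INTERFACE

Orientations are given as a unit quaternion [x, y, z, w].
In Python, from station import r, camera gives the robot as it stands.
- The arm moves only by the tool drive_tool, never from a script. Its argument "moves" is a list that holds one entry, the list of rows, each a list of 7 numbers: the shift along the world's x, y, z in m, then the turn, a rotation vector about the world's x, y, z in rad, then the closure in counts, from 0 (fully open) to 255 (shut). In form: [[[tx, ty, tz, rx, ry, rz, gripper], ...]]. A call has exactly 8 rows; each row is the pose to reach, as a shift and turn from the pose commanded when the call began; what a row does not reach only later rows make up. A row lasts 1/12 s, in which the tool goes at most 41.7 mm and 7.16 degrees, less where a joint would pass 70% of its speed; a pose out of reach is approached as far as the arm can. A call with a gripper value outside its range is refused whole. The fingers move at their own pace and stop on an object; "force" is the grip in N (left out, the last holds). Time passes only in rows, so rows that repeat a pose let the fingers close, or fill a call up. It gives the time, the measured TCP pose, the force, the opening and the grip force at its end, in the units of the state.
- r.observe(): the state, without advancing time (a new reading comes with each control period).
- camera(name): name is "scene" or "top" or "wrist"; returns a dict with "image" (420x560x3 uint8, red, green, blue), "camera_matrix" (3x3 intrinsics, pixels), "k1" (the pictures are not rectified: a ray, as slopes to the right and down, at radius r is drawn at 1 + k1 r^2 times it, then the intrinsics apply), "xyz" and "attitude" of the camera in the world. Camera axes: x right, y down, z forward; pixel columns grow to the right and rows downward; lengths in mm; the calibration is good to about 2 mm. A picture is of the moment at which its call begins. There is no depth.
- r.close_job(): hands the job in; it is judged then, once.
The state is a dict: "t": time; "joint_pos": joint angles; "dq": joint speeds; "tau": joint torques, N m; "eef_pos": TCP position; "tool_rot": TCP orientation; "wrist_force": force on the tool from outside, world axes, zero at the start; "torque": the same for the moment, N m; "width": finger opening in mm; "grasp_force": force on a finger pad.
Only numpy, scipy, OpenCV 4.12 (cv2) and the standard library are available. Lean on these libraries where they do the work, as an engineer would, in place of code of your own. Each camera call takes 0.05 s, during which the arm holds its last target. There are 200 camera calls.

TASK

Two flip-top bottles of board cleaner stand on the bench. On the square-bodied one, lift the hinged tab that lies over the cap and fold it right back, then unscrew the cap beneath it: a quarter turn anticlockwise (seen from above), as far as it goes. Leave the tab folded back and let go; the round-bodied bottle stays shut.

Things in the scene. Friction and masses are not known exactly. Their poses are not given: they have to be found in the camera images.
- square_bottle: Bottle to open: white, square body 72 x 72 mm, shoulder 60 mm high, fixed on a black 78 mm foot. Origin: underside centre, at bench level, on the cap's vertical axis; z up. x points from the tab's free end to its hinge (roughly away from the robot), y left. A white post 14 mm wide (x 30 to 38 mm) carries the hinge. The round bottle has the same closure.
- flip_tab (a joint): Black tab over the square bottle's cap: strip 16 wide (y), 5 thick; hinge line parallel to y through x 34, z 99 mm of the bottle's frame. Free end: nub 16 x 16, 14 tall, centre at x -30, z 103 mm when shut; can be pinched by its y sides and pivots between the pads. Rad: 0 shut (level), 1.57 upright, 2.4 stop, folded back; starts 0 to 0.12. Stiff hinge (0.03 N m): stays where left.
- screw_cap (a joint): Grey cap of the square bottle: disc 32 mm across, 66 to 74 mm above the bench, with an upright finger bar on it, 30 long, 12 thick, centred on the axis, top at 94 mm. Rad, grows anticlockwise from above: at q the bar's length lies at q - 0.75 from the bottle's x axis. Starts 0 to 0.3, stops at 1.5 (unscrewed). It does not rise or come off; friction 0.05 N m, stays where left.
- round_nub (a point): Centre of the tab's nub on the other bottle, which must stay shut: same closure, height and materials, but a round body 72 mm in diameter. That bottle is fixed too; its cap's axis lies 30 mm from the nub along this point's x axis (which points to the hinge).

How it is judged:
By the outcome, as a careful person would: the job done as asked, in the order asked, and still so for the second after the job is handed in, with the robot touching nothing.
It also fails if it takes over 45 s, if anything falls off the work surface, if the arm or the gripper's body presses on something with over 40 N, if the wrist force passes 120 N, or if a joint passes its speed limit or range.

## Working session

There is one attempt and no reset: what is moved stays moved. The work goes in short steps, Python scripts to look and compute and a tool call to move; the robot and the scene stay as the last step left them, time stands still between calls to the robot, and variables do not carry over. Pictures are saved under pics/ and viewed, at most 10 in all, crops included, and the job is handed in when it is done.

Besides the shell and the picture viewer there is one more tool, called after "Emit:" as name(argument=value, ...), one argument or row to a line, values as JSON. drive_tool: Moves the arm, as the interface text tells. Its arguments: {"type":"object","properties":{"moves":{"type":"array","items":{"type":"array","items":{"type":"array","items":{"type":"number"}}}},"force":{"type":"number"}},"required":["moves"]}

```bash
mkdir -p pics; ls
python3 - <<'E'
from station import r,camera
import cv2,pickle
for n in("scene","top"):
    c=camera(n);cv2.imwrite(f"pics/{n}0.png",c["image"][...,::-1]);pickle.dump(c,open(f"pics/{n}0.pkl","wb"))
    print(n,c["camera_matrix"],c["k1"],c["xyz"],c["attitude"])
print(r.observe(),r.pinch_z)
E
```

```text
pics
scene [[424.82061074   0.         275.0923415 ]
 [  0.         424.82061074 212.26475438]
 [  0.           0.           1.        ]] -0.03511562060922461 [ 196.8607839  -570.00327612  642.93775981] [ 0.87671105 -0.24212734  0.10315073 -0.40263136]
top [[384.80444327   0.         279.14031239]
 [  0.         384.80444327 206.19851625]
 [  0.           0.           1.        ]] 0.01864204678940013 [327.07944361  -9.82303028 905.08623116] [-0.6906125   0.71363716 -0.08263938  0.08334932]
{'t': 0.1, 'joint_pos': array([1.20196527e+00, 2.41331867e-01, 3.88757945e-03, 1.33522673e+00,
       6.57331044e-06, 1.57080469e+00]), 'dq': array([ 0.00067272, -0.00109528,  0.00379631, -0.00078422,  0.00031346,
        0.0013717 ]), 'tau': array([-8.53887941e-04, -3.73139334e+01,  2.53009111e+01,  1.08443221e-02,
       -5.44424188e-05, -1.43538482e-06]), 'eef_pos': array([180.05801635, 465.85075777, 230.51580515]), 'tool_rot': array([ 1.83376036e-01,  9.83042395e-01, -9.20850952e-04, -1.75110257e-04]), 'wrist_force': array([-0.35022308, -0.2112233 ,  0.07744915]), 'torque': array([0.01322366, 0.03098107, 0.04064184]), 'grasp_force': 0.0, 'width': 85.38842132204434} 18.700000000000003
```

View pics/top0.png

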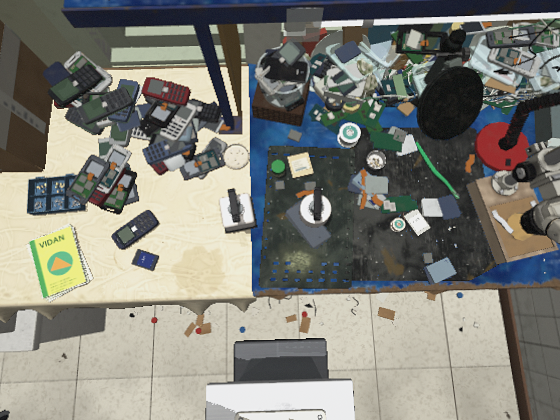

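View pics/scene0.png

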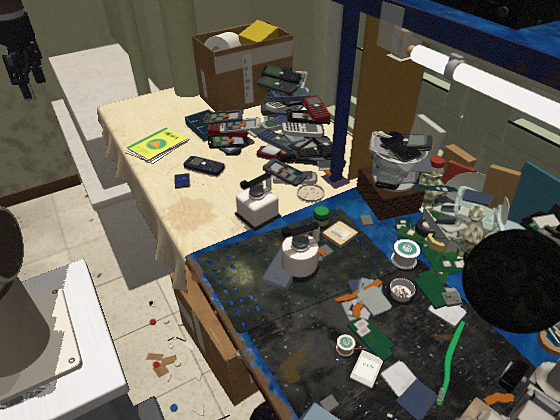

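The top view shows the square bottle near pixel (237,211) and the round one near (316,207), both with the tab hinge toward the top of the image. In the scene view they are at (258,205) and (300,255). I'll zoom in.

Run:
```python
import cv2,numpy as np
t=cv2.imread("pics/top0.png")[176:246,200:270]; s=cv2.imread("pics/scene0.png")[165:235,222:292]
f=lambda a:cv2.resize(a,(400,400),interpolation=cv2.INTER_CUBIC)
def grid(a,x0,y0):
    a=f(a)
    for k in range(0,70,10):
        p=int(k*400/70);cv2.putText(a,str(x0+k),(p,10),0,.35,(0,0,255));cv2.putText(a,str(y0+k),(0,p+4),0,.35,(0,0,255))
        cv2.line(a,(p,0),(p,400),(0,200,255),1);cv2.line(a,(0,p),(400,p),(0,200,255),1)
    return a
cv2.imwrite("pics/crop1.png",np.hstack([grid(t,200,176),grid(s,222,165)]))
```

```text
(no output)
```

View pics/crop1.png

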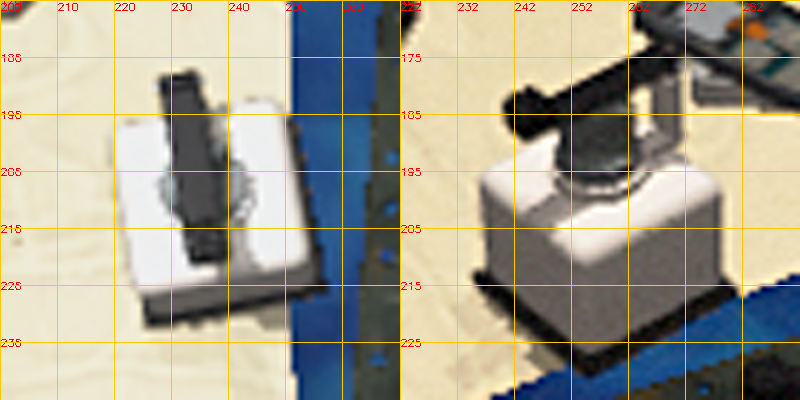

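The crop shows the square bottle. In the top view its shoulder corners are clear and the nub is at about (235,221). In the scene view, shoulder corners are at roughly (236,195), (255,211) and (278,197). I'll fit x, y and yaw to both views.

```bash
cat > h.py <<'E'
import numpy as np,pickle,cv2
from scipy.spatial.transform import Rotation as R
def proj(c,P):
    q=R.from_quat(c["attitude"]).inv().apply(np.asarray(P,float)-c["xyz"]); s=q[:,:2]/q[:,2:]
    s=s*(1+c["k1"]*(s**2).sum(1,keepdims=True)); K=c["camera_matrix"]
    return s*[K[0,0],K[1,1]]+K[:2,2]
def body(p,P):
    return R.from_euler("z",p[2]).apply(np.asarray(P,float))+[p[0],p[1],0]
E
python3 - <<'E'
from h import *
from scipy.optimize import least_squares
T=pickle.load(open("pics/top0.pkl","rb"));S=pickle.load(open("pics/scene0.pkl","rb"))
k=70/400
# world: top image: up=+x, left=+y
t=[((113,125),(36,36,60)),((288,100),(36,-36,60)),((308,268),(-36,-36,60)),((140,297),(-36,36,60)),((190,265),(-38,8,108)),((224,262),(-38,-8,108)),((148,328),(-39,39,0)),((326,288),(-39,-39,0))]
s=[((482,178),(-36,36,60)),((592,265),(-36,-36,60)),((722,185),(36,-36,60)),((475,283),(-39,39,0)),((592,375),(-39,-39,0)),((738,292),(39,-39,0)),((525,117),(-30,0,103))]
tp=np.array([a for a,b in t])*k+[200,176]-.4; sp=(np.array([a for a,b in s])-[400,0])*k+[222,165]-.4
tP=[b for a,b in t];sP=[b for a,b in s]
def res(p,w=(1,1)): return np.concatenate([w[0]*(proj(T,body(p,tP))-tp).ravel(),w[1]*(proj(S,body(p,sP))-sp).ravel()])
for w in((1,1),(1,0),(0,1)):
    f=least_squares(res,[380,90,0],args=(w,),loss="soft_l1");print(w,f.x.round(3))
    if w==(1,1): print(res(f.x).reshape(-1,2).round(1).tolist()); print(body(f.x,[(-30,0,103),(34,0,99)]))
E
```

```text
(1, 1) [5.25719e+02 8.45360e+01 1.47000e-01]
[[-1.2, -0.6], [-0.5, -1.7], [1.1, -0.6], [-1.3, 0.0], [-0.1, 0.1], [1.4, -0.7], [-0.1, 0.6], [1.1, 1.8], [-2.2, -1.7], [-2.0, -0.6], [1.7, -0.3], [-0.7, 0.3], [-0.9, 2.1], [0.9, 1.6], [0.8, 0.0]]
[[496.04283624  80.1391507  103.        ]
 [559.35186504  89.51821639  99.        ]]
(1, 0) [5.25188e+02 8.42360e+01 1.24000e-01]
(0, 1) [525.95   85.478 107.006]
```

Emit:
drive_tool(
  moves=[
    [[0.01,-0.012,0,0,0,0.02,0],[0.03,-0.037,0,0,0,0.05,0],[0.055,-0.067,0,0,0,0.09,0],[0.08,-0.098,0,0,0,0.13,0],[0.105,-0.128,0,0,0,0.17,0],[0.13,-0.159,0,0,0,0.21,0],[0.155,-0.189,0,0,0,0.25,0],[0.18,-0.22,0,0,0,0.29,0]],
  ],
)

```text
t: 0.77
eef_pos: [360.8, 244.7, 231.1]
tool_rot: [0.038, 0.999, -0.0, -0.0]
wrist_force: [0.6, 0.8, 0.2]
width: 85.4
grasp_force: 0.0
```

Emit:
drive_tool(
  moves=[
    [[0.025,-0.03,0,0,0,0.04,0],[0.05,-0.061,0,0,0,0.08,0],[0.075,-0.092,0,0,0,0.12,0],[0.1,-0.122,0,0,0,0.16,0],[0.12,-0.146,0,0,0,0.19,0],[0.13,-0.16,0,0,0,0.21,0],[0.136,-0.166,0,0,0,0.21,0],[0.136,-0.166,0,0,0,0.21,0]],
  ],
)

```text
t: 1.43
eef_pos: [496.9, 79.1, 230.6]
tool_rot: [-0.064, 0.998, -0.0, -0.0]
wrist_force: [0.3, -0.0, -0.8]
width: 85.2
grasp_force: 0.0
```

Run:
```python
from station import r,camera
from h import *
c=camera("wrist");cv2.imwrite("pics/wrist1.png",c["image"][...,::-1]);pickle.dump(c,open("pics/wrist1.pkl","wb"))
o=r.observe();print(o["t"],o["joint_pos"],o["eef_pos"],R.from_quat(o["tool_rot"]).as_matrix(),c["xyz"],c["k1"])
p=(525.5,84.5,.14)
print(proj(c,body(p,[(36,36,60),(36,-36,60),(-36,-36,60),(-36,36,60),(-38,8,110),(-38,-8,110),(34,8,101),(34,-8,101)])))
```

```text
1.4833 [1.60017658e-01 2.46854796e-01 1.17347732e-02 1.33704112e+00
 5.34813194e-04 3.05431920e-02] [496.03723147  80.22362444 230.74586929] [[-9.91628942e-01 -1.29112310e-01 -1.43259500e-03]
 [-1.29112878e-01  9.91629855e-01  3.10516745e-04]
 [ 1.38051243e-03  4.92883854e-04 -9.99998926e-01]] [432.47391277  70.31683583 373.556606  ] -0.053455112923628194
[[315.98296945 249.64977631]
 [249.65789999 250.37444931]
 [247.02672924 185.00461218]
 [317.24196693 184.18540138]
 [291.63074057 192.72672028]
 [273.18045202 192.94021017]
 [291.47363305 264.54153546]
 [274.74150754 264.72172003]]
```

View pics/wrist1.png

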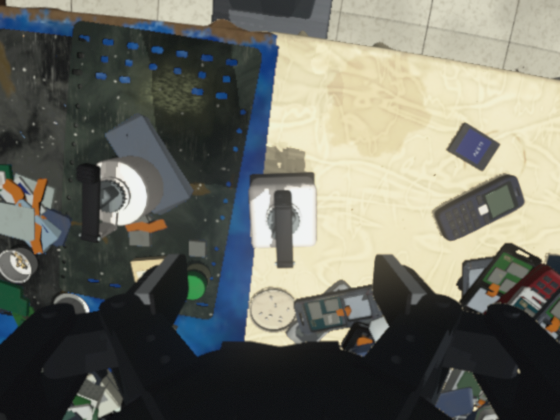

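The wrist view shows the square bottle at about (284,215), with its tab running from the nub at (283,196) to the hinge at (285,264). This agrees with the prediction to 1–2 px. I'll refine from the zoomed image.

Run:
```python
from h import *
c=pickle.load(open("pics/wrist1.pkl","rb"))
a=cv2.imread("pics/wrist1.png")[165:275,240:330]; a=cv2.resize(a,None,fx=5,fy=5,interpolation=cv2.INTER_CUBIC)
for p,col in(((525.5,84.5,.14),(0,0,255)),):
    for P in([(36,36,60),(36,-36,60),(-36,-36,60),(-36,36,60)],[(-38,8,110),(-38,-8,110),(-22,-8,110),(-22,8,110)],[(34,8,101.5),(34,-8,101.5),(-22,-8,101.5),(-22,8,101.5)]):
        q=((proj(c,body(p,P))-[240,165]+.5)*5).astype(np.int32);cv2.polylines(a,[q],True,col,1)
cv2.imwrite("pics/crop2.png",a)
```

```text
(no output)
```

View pics/crop2.png

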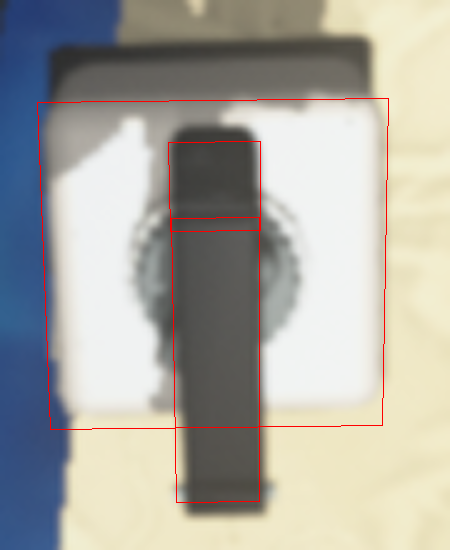

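Emit:
drive_tool(
  moves=[
    [[-0.001,0,-0.015,0,0,0.012,60],[-0.002,0,-0.04,0,0,0.025,60],[-0.002,0,-0.07,0,0,0.025,60],[-0.002,0,-0.1,0,0,0.025,60],[-0.002,0,-0.125,0,0,0.025,60],[-0.002,0,-0.138,0,0,0.025,60],[-0.002,0,-0.143,0,0,0.025,60],[-0.002,0,-0.143,0,0,0.025,60]],
  ],
  force=40,
)

```text
t: 2.15
eef_pos: [492.4, 81.5, 87.2]
tool_rot: [-0.079, 0.997, 0.0, -0.002]
wrist_force: [-0.4, 0.1, -0.3]
width: 65.0
grasp_force: 0.0
```

Emit:
drive_tool(
  moves=[
    [[0,0,0,0,0,0,200],[0,0,0,0,0,0,255],[0,0,0,0,0,0,255],[0,0,0,0,0,0,255],[0,0,0,0,0,0,255],[0,0,0,0,0,0,255],[0,0,0,0,0,0,255],[0,0,0,0,0,0,255]],
  ],
  force=40,
)

```text
t: 2.82
eef_pos: [495.0, 80.8, 89.2]
tool_rot: [-0.078, 0.997, 0.0, 0.001]
wrist_force: [-1.2, 1.1, 6.3]
width: 15.1
grasp_force: 42.7
```

Run:
```python
from station import r,camera
from h import *
o=r.observe();print(o["t"],o["joint_pos"],o["eef_pos"],o["wrist_force"],o["width"],o["grasp_force"])
c=camera("scene");a=c["image"][130:240,180:310,::-1];w=camera("wrist")["image"][150:280,200:370,::-1]
a=cv2.resize(a,None,fx=3,fy=3);w=cv2.resize(w,(400,330));cv2.imwrite("pics/g.png",np.hstack([a,w]))
d=np.array([np.cos(.155),np.sin(.155)])
for r0 in [(-64,8)]:
  for q in np.linspace(0,2.4,17):
    v=np.array([r0[0]*np.cos(q)+r0[1]*np.sin(q), -r0[0]*np.sin(q)+r0[1]*np.cos(q)])-r0
    print(round(q,2),(d*v[0]).round(1),v[1].round(1))
```

```text
2.8167 [ 1.61333995e-01  3.52088480e-01 -2.33508478e-01  9.83199831e-01
  7.36450398e-04  4.96291623e-03] [494.98720978  80.78487591  89.18063362] [-1.18122189  1.10804231  6.33993227] 15.052564237282388 42.65634632203728
0.0 [0. 0.] 0.0
0.15 [1.9 0.3] 9.5
0.3 [5.2 0.8] 18.6
0.45 [9.7 1.5] 27.0
0.6 [15.5  2.4] 34.7
0.75 [22.4  3.5] 41.5
0.9 [30.1  4.7] 47.1
1.05 [38.6  6. ] 51.5
1.2 [47.7  7.5] 54.5
1.35 [57.1  8.9] 56.2
1.5 [66.6 10.4] 56.4
1.65 [76.1 11.9] 55.2
1.8 [85.3 13.3] 52.5
1.95 [94.  14.7] 48.5
2.1 [102.   15.9] 43.2
2.25 [109.1  17. ] 36.8
2.4 [115.2  18. ] 29.3
```

View pics/g.png

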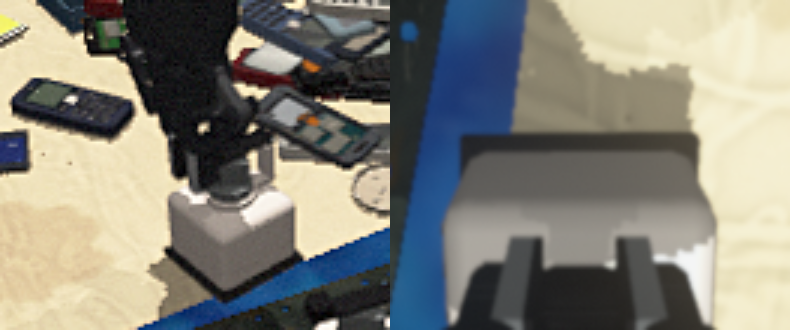

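The nub is pinched (width 15 mm, grip 43 N), with the fingers either side of the tab's end. Next I follow the hinge arc.

Emit:
drive_tool(
  moves=[
    [[0.0008,0.0001,0.005,0,0,0,255],[0.0019,0.0003,0.0095,0,0,0,255],[0.0052,0.0008,0.0186,0,0,0,255],[0.0097,0.0015,0.027,0,0,0,255],[0.0155,0.0024,0.0347,0,0,0,255],[0.0224,0.0035,0.0415,0,0,0,255],[0.0301,0.0047,0.0471,0,0,0,255],[0.0301,0.0047,0.0471,0,0,0,255]],
  ],
)

```text
t: 3.58
eef_pos: [521.9, 85.1, 135.4]
tool_rot: [-0.078, 0.997, 0.0, -0.004]
wrist_force: [-6.2, 1.7, -1.1]
width: 14.8
grasp_force: 39.5
```

Emit:
drive_tool(
  moves=[
    [[0.0085,0.0013,0.0044,0,0,0,255],[0.0176,0.0028,0.0074,0,0,0,255],[0.027,0.0042,0.0091,0,0,0,255],[0.0365,0.0057,0.0093,0,0,0,255],[0.046,0.0072,0.0081,0,0,0,255],[0.0552,0.0086,0.0054,0,0,0,255],[0.0552,0.0086,0.0054,0,0,0,255],[0.0552,0.0086,0.0054,0,0,0,255]],
  ],
)

```text
t: 4.25
eef_pos: [579.9, 94.4, 142.3]
tool_rot: [-0.078, 0.997, 0.001, 0.0]
wrist_force: [-2.4, 2.8, 5.0]
width: 14.3
grasp_force: 38.9
```

Emit:
drive_tool(
  moves=[
    [[0.0045,0.0007,-0.0018,0,0,0,255],[0.0087,0.0014,-0.004,0,0,0,255],[0.0167,0.0026,-0.0093,0,0,0,255],[0.0238,0.0037,-0.0157,0,0,0,255],[0.0299,0.0047,-0.0232,0,0,0,255],[0.032,0.005,-0.026,0,0,0,255],[0.032,0.005,-0.026,0,0,0,255],[0.032,0.005,-0.026,0,0,0,255]],
  ],
)

```text
t: 4.92
eef_pos: [618.7, 100.6, 120.0]
tool_rot: [-0.078, 0.997, 0.001, 0.008]
wrist_force: [7.9, 4.8, 10.1]
width: 10.2
grasp_force: 38.9
```

Run:
```python
from station import r,camera
from h import *
o=r.observe();print(o["t"],o["eef_pos"],o["wrist_force"],o["torque"],o["width"],o["grasp_force"])
a=camera("scene")["image"][110:240,190:320,::-1];w=camera("top")["image"][150:240,190:280,::-1]
cv2.imwrite("pics/g2.png",np.hstack([cv2.resize(a,(400,400)),cv2.resize(w,(400,400))]))
```

```text
4.9167 [618.71784419 100.56714505 120.04821036] [ 7.85039886  4.80751325 10.12774569] [ 1.00441118 -1.4829011  -0.04658157] 10.187117721155024 38.91321122646332
```

View pics/g2.png

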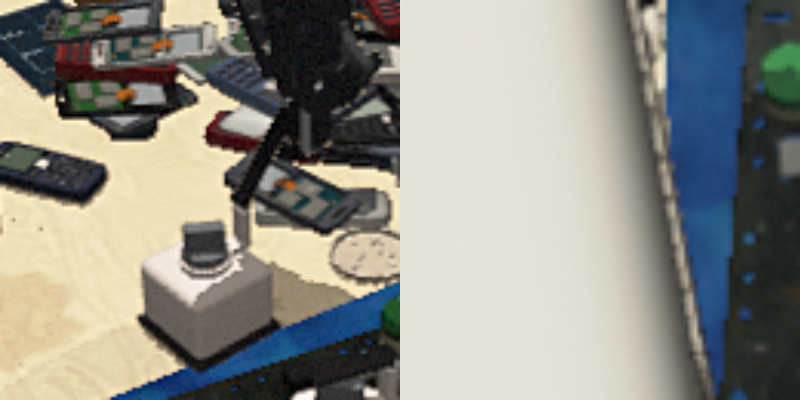

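The tab is well back, but the pads have slid partly off the nub. I'll open, lift clear and measure the tab's angle.

Emit:
drive_tool(
  moves=[
    [[0,0,0,0,0,0,120],[0,0,0,0,0,0,100],[0,0,0.0,0,0,0,100],[0,0,0.01,0,0,0,100],[0,0,0.03,0,0,0,100],[-0.01,0,0.055,0,0,0,100],[-0.04,0,0.075,0,0,0,100],[-0.08,0,0.085,0,0,0,100]],
  ],
)

```text
t: 5.68
eef_pos: [533.6, 98.4, 202.2]
tool_rot: [-0.077, 0.997, -0.0, 0.002]
wrist_force: [0.7, -0.1, 0.3]
width: 51.9
grasp_force: 0.0
```

Run:
```python
from station import r,camera
from h import *
o=r.observe();print(o["t"],o["eef_pos"],o["wrist_force"],o["width"])
c=camera("scene");a=c["image"][150:225,220:310,::-1];c2=camera("wrist");w=c2["image"][150:300,205:355,::-1]
pickle.dump((c,c2),open("pics/g3.pkl","wb"))
a=cv2.resize(a,None,fx=5,fy=5); w=cv2.resize(w,(345,375))
f=(375/150)
d=(524,85,.155)
for q,col in((2.0,(0,0,255)),(2.2,(0,255,0)),(2.4,(255,0,0))):
    P=[]
    for v in((0,0),(-72,-2.5)):
        P.append((34+v[0]*np.cos(q)+v[1]*np.sin(q),0,99-v[0]*np.sin(q)+v[1]*np.cos(q)))
    B=body(d,P)
    p=((proj(c,B)-[220,150]+.5)*5).astype(int);cv2.line(a,tuple(map(int,p[0])),tuple(map(int,p[1])),col,1)
    p=((proj(c2,B)-[205,150]+.5)*2.3).astype(int);cv2.line(w,tuple(map(int,p[0])),tuple(map(int,p[1])),col,1)
cv2.imwrite("pics/g3.png",np.hstack([a,w]))
```

```text
5.6833 [533.61056044  98.44353116 202.17415848] [ 0.69027711 -0.05631327  0.34041801] 51.87814323004889
```

View pics/g3.png

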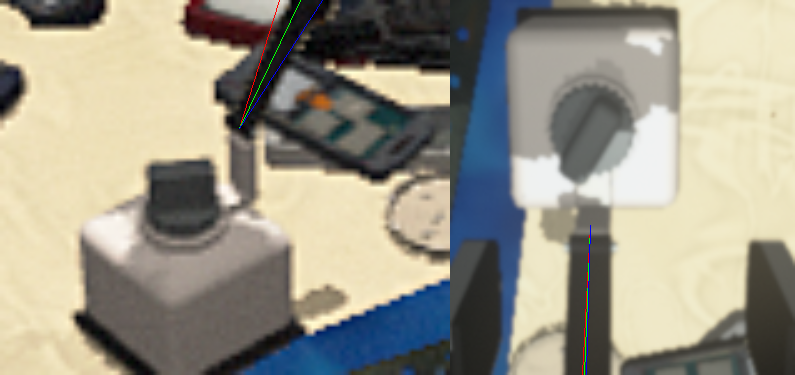

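Emit:
drive_tool(
  moves=[
    [[0.0,0,0,0,0,0,255],[0.0,0,0,0,0,0,255],[0.005,-0.003,0,0,0,0,255],[0.01,-0.006,-0.01,0,0,0,255],[0.0185,-0.0097,-0.03,0,0,0,255],[0.0185,-0.0097,-0.05,0,0,0,255],[0.0185,-0.0097,-0.065,0,0,0,255],[0.0185,-0.0097,-0.065,0,0,0,255]],
  ],
)

```text
t: 6.45
eef_pos: [548.3, 88.0, 129.5]
tool_rot: [-0.078, 0.997, -0.0, -0.004]
wrist_force: [-0.8, -0.2, 0.2]
width: -0.1
grasp_force: 0.0
```

Emit:
drive_tool(
  moves=[
    [[0.006,0.001,0,0,0,0,255],[0.012,0.002,0,0,0,0,255],[0.018,0.003,0,0,0,0,255],[0.022,0.0035,0,0,0,0,255],[0.025,0.004,0,0,0,0,255],[0.027,0.0042,0,0,0,0,255],[0.028,0.0044,0,0,0,0,255],[0.028,0.0044,0,0,0,0,255]],
  ],
)

```text
t: 7.12
eef_pos: [578.3, 93.4, 135.0]
tool_rot: [-0.078, 0.997, 0.0, 0.0]
wrist_force: [0.1, -0.1, 0.2]
width: -0.1
grasp_force: 0.0
```

Emit:
drive_tool(
  moves=[
    [[0.001,0.0001,0,0,0,0,255],[0.002,0.0003,0,0,0,0,255],[0.003,0.0004,0,0,0,0,255],[0.004,0.0006,0,0,0,0,255],[0.005,0.0008,0,0,0,0,255],[0.006,0.0009,0,0,0,0,255],[0.006,0.0009,0,0,0,0,255],[0.006,0.0009,0,0,0,0,255]],
  ],
)

```text
t: 7.78
eef_pos: [584.3, 94.3, 134.8]
tool_rot: [-0.078, 0.997, 0.0, 0.0]
wrist_force: [-0.2, 0.7, 0.2]
width: 0.2
grasp_force: 0.0
```

Emit:
drive_tool(
  moves=[
    [[0.001,0.0001,0,0,0,0,255],[0.002,0.0003,0,0,0,0,255],[0.003,0.0004,0,0,0,0,255],[0.004,0.0006,0,0,0,0,255],[0.005,0.0008,0,0,0,0,255],[0.006,0.0009,0,0,0,0,255],[0.006,0.0009,0,0,0,0,255],[0.006,0.0009,0,0,0,0,255]],
  ],
)

```text
t: 8.45
eef_pos: [586.1, 94.6, 134.4]
tool_rot: [-0.078, 0.997, -0.0, -0.004]
wrist_force: [-11.6, -0.7, 6.4]
width: 0.1
grasp_force: 5.9
```

The finger hit a firm stop (11.6 N, where the hinge alone needs about 0.5 N), so the tab is at its folded-back stop. I'll back off and take a fresh wrist view of the cap.

Emit:
drive_tool(
  moves=[
    [[-0.01,-0.0015,0,0,0,0,255],[-0.03,-0.005,0.005,0,0,0,255],[-0.055,-0.009,0.02,0,0,0,200],[-0.067,-0.0105,0.04,0,0,0,150],[-0.067,-0.0105,0.05,0,0,0,120],[-0.067,-0.0105,0.055,0,0,0,100],[-0.067,-0.0105,0.055,0,0,0,100],[-0.067,-0.0105,0.055,0,0,0,100]],
  ],
)

```text
t: 9.12
eef_pos: [524.1, 84.8, 189.6]
tool_rot: [-0.078, 0.997, 0.0, 0.001]
wrist_force: [0.3, 0.3, -0.5]
width: 51.8
grasp_force: 0.0
```

Run:
```python
from station import r,camera
from h import *
o=r.observe();print(o["t"],o["joint_pos"],o["eef_pos"],o["wrist_force"],o["width"],R.from_quat(o["tool_rot"]).as_matrix()[:,1])
c2=camera("wrist");c=camera("scene");pickle.dump((c,c2),open("pics/g4.pkl","wb"))
p0=proj(c2,[(524,85,84)])[0];x0,y0=(p0-40).astype(int);w=c2["image"][y0:y0+80,x0:x0+80,::-1].copy();w=cv2.resize(w,(400,400),interpolation=cv2.INTER_CUBIC)
for q,col in((0,(0,0,255)),(.15,(0,255,0)),(.3,(255,0,0))):
    b=q-.75;u=np.array([np.cos(b),np.sin(b),0]);n=np.array([-u[1],u[0],0])
    B=body((524,85,.155),[s*15*u+t*6*n+[0,0,94] for s,t in((1,1),(1,-1),(-1,-1),(-1,1))])
    cv2.polylines(w,[((proj(c2,B)-[x0,y0]+.5)*5).astype(np.int32)],True,col,1)
a=c["image"][105:205,210:310,::-1];a=cv2.resize(a,(400,400))
for q,col in((2.2,(0,255,0)),(2.4,(255,0,0))):
    for y in(-8,8):
        B=body((524,85,.155),[(34,y,99),(34-72*np.cos(q),y,99+72*np.sin(q))]);p=((proj(c,B)-[210,105]+.5)*4).astype(np.int32);cv2.polylines(a,[p],False,col,1)
cv2.imwrite("pics/g4.png",np.hstack([w,a]));print(p0)
```

```text
9.1167 [ 1.60486007e-01  3.21731174e-01  5.43071326e-03  1.25324925e+00
 -2.55432659e-05  4.30484004e-03] [524.14130492  84.83917899 189.64593028] [ 0.29553527  0.33742774 -0.52016381] 51.78785828209284 [-1.55546970e-01  9.87828497e-01 -2.01765249e-05]
[281.25602774 206.7685586 ]
```

View pics/g4.png

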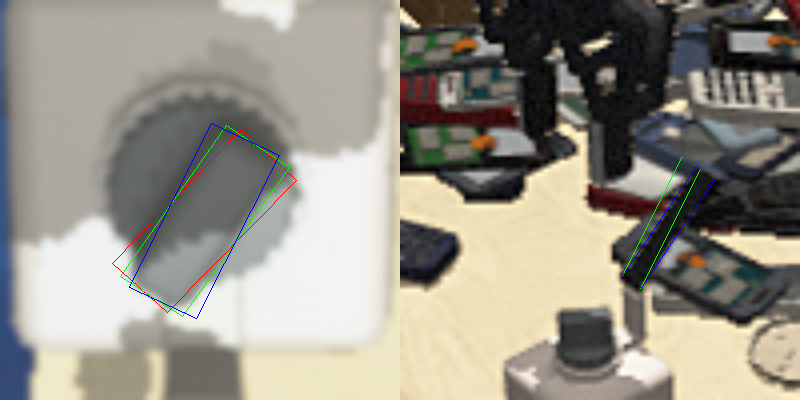

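The bar matches q of about 0.2 and is well centred at (524,85). The tab lies on the 2.4 rad line. Now I'll rotate, descend onto the bar and grip it.

Emit:
drive_tool(
  moves=[
    [[0.001,0,0,0,0,-0.1,100],[0.001,0,-0.01,0,0,-0.2,100],[0.001,0,-0.03,0,0,-0.32,100],[0.001,0,-0.055,0,0,-0.44,100],[0.001,0,-0.08,0,0,-0.53,100],[0.001,0,-0.1,0,0,-0.53,100],[0.001,0,-0.111,0,0,-0.53,100],[0.001,0,-0.111,0,0,-0.53,100]],
  ],
  force=40,
)

```text
t: 9.88
eef_pos: [521.2, 84.2, 74.5]
tool_rot: [0.186, 0.983, -0.001, -0.004]
wrist_force: [-0.7, 0.2, -0.7]
width: 52.0
grasp_force: 0.0
```

Emit:
drive_tool(
  moves=[
    [[0,0,0,0,0,0,150],[0,0,0,0,0,0,200],[0,0,0,0,0,0,255],[0,0,0,0,0,0,255],[0,0,0,0,0,0,255],[0,0,0,0,0,0,255],[0,0,0,0,0,0,255],[0,0,0,0,0,0,255]],
  ],
  force=40,
)

```text
t: 10.55
eef_pos: [525.2, 85.5, 80.0]
tool_rot: [0.186, 0.983, 0.001, 0.001]
wrist_force: [1.4, 4.1, 5.6]
width: 10.8
grasp_force: 44.3
```

The bar is gripped (width 10.8 mm, 44 N). Now I turn it anticlockwise.

Emit:
drive_tool(
  moves=[
    [[0,0,0,0,0,0.08,255],[0,0,0,0,0,0.18,255],[0,0,0,0,0,0.28,255],[0,0,0,0,0,0.38,255],[0,0,0,0,0,0.48,255],[0,0,0,0,0,0.58,255],[0,0,0,0,0,0.68,255],[0,0,0,0,0,0.75,255]],
  ],
)

```text
t: 11.22
eef_pos: [525.3, 85.8, 80.0]
tool_rot: [-0.189, 0.982, 0.001, 0.002]
wrist_force: [-0.1, 4.7, 5.5]
width: 10.6
grasp_force: 44.3
```

Run:
```python
from station import r
o=r.observe();print(o["t"],o["joint_pos"],o["eef_pos"],o["wrist_force"],o["torque"],o["width"])
```

```text
11.2167 [ 0.16085789  0.41476738 -0.16367899  0.98904835  0.00178708 -0.22041441] [525.26609439  85.77905113  79.98666532] [-0.10561361  4.72703714  5.51589038] [ 1.03269008 -0.15406368 -0.09722548] 10.56305513552804
```

Emit:
drive_tool(
  moves=[
    [[0,0,0,0,0,0.1,255],[0,0,0,0,0,0.2,255],[0,0,0,0,0,0.3,255],[0,0,0,0,0,0.38,255],[0,0,0,0,0,0.44,255],[0,0,0,0,0,0.48,255],[0,0,0,0,0,0.5,255],[0,0,0,0,0,0.5,255]],
  ],
)

```text
t: 11.88
eef_pos: [525.2, 85.9, 80.0]
tool_rot: [-0.425, 0.905, 0.001, 0.002]
wrist_force: [-0.1, 5.3, 5.4]
width: 10.5
grasp_force: 44.3
```

Run:
```python
from station import r
o=r.observe();print(o["t"],o["joint_pos"],o["eef_pos"],o["wrist_force"],o["torque"],o["width"])
```

```text
11.8833 [ 0.16093822  0.41478452 -0.16369112  0.989184    0.00210657 -0.71679905] [525.17938228  85.90652215  79.97351091] [-0.1384011   5.34805027  5.41981278] [ 1.15351357 -0.18220983 -0.0072138 ] 10.539593870096988
```

Emit:
drive_tool(
  moves=[
    [[0,0,0,0,0,0.02,255],[0,0,0,0,0,0.04,255],[0,0,0,0,0,0.06,255],[0,0,0,0,0,0.08,255],[0,0,0,0,0,0.1,255],[0,0,0,0,0,0.1,255],[0,0,0,0,0,0.1,255],[0,0,0,0,0,0.1,255]],
  ],
)

```text
t: 12.55
eef_pos: [525.1, 85.9, 80.0]
tool_rot: [-0.468, 0.884, 0.001, 0.002]
wrist_force: [1.2, 6.3, 5.2]
width: 10.6
grasp_force: 51.2
```

Run:
```python
from station import r
from h import R
import numpy as np
o=r.observe();y=R.from_quat(o["tool_rot"]).as_matrix()[:,1];print(o["t"],o["joint_pos"][5],np.arctan2(y[1],y[0])-np.pi/2-.155+.75,o["wrist_force"],o["torque"],o["width"])
```

```text
12.55 -0.8137977648418574 1.5694919938072653 [1.22546549 6.34391291 5.20319627] [ 1.23405675 -0.09405397 -0.86239959] 10.580973317529624
```

The reaction torque is 0.86 N m against 0.05 N m of friction, so the cap is at its stop. Open, lift and check.

Emit:
drive_tool(
  moves=[
    [[0,0,0,0,0,0,200],[0,0,0,0,0,0,160],[0,0,0,0,0,0,160],[0,0,0.004,0,0,0,160],[0,0,0.02,0,0,0,160],[0,0,0.05,0,0,0,160],[0,0,0.085,0,0,0,160],[0,0,0.11,0,0,0,160]],
  ],
)

```text
t: 13.22
eef_pos: [524.2, 84.3, 191.2]
tool_rot: [-0.469, 0.883, -0.0, 0.0]
wrist_force: [0.3, -0.0, 0.9]
width: 31.9
grasp_force: 0.0
```

Emit:
drive_tool(
  moves=[
    [[-0.005,0,0.01,0,0,-0.1,160],[-0.01,0,0.02,0,0,-0.2,160],[-0.01,0,0.03,0,0,-0.32,160],[-0.01,0,0.04,0,0,-0.44,160],[-0.01,0,0.05,0,0,-0.56,120],[-0.01,0,0.055,0,0,-0.68,100],[-0.01,0,0.055,0,0,-0.8,100],[-0.01,0,0.055,0,0,-0.82,100]],
  ],
)

```text
t: 13.88
eef_pos: [514.0, 84.3, 244.3]
tool_rot: [-0.077, 0.997, -0.0, 0.0]
wrist_force: [-0.3, 0.6, -0.5]
width: 52.0
grasp_force: 0.0
```

Run:
```python
from station import r,camera
from h import *
o=r.observe();print(o["t"],o["eef_pos"],o["wrist_force"],o["width"])
c2=camera("wrist");c=camera("scene")
p0=proj(c2,[(524,85,84)])[0];x0,y0=(p0-40).astype(int);w=c2["image"][y0:y0+80,x0:x0+80,::-1].copy();w=cv2.resize(w,(400,400),interpolation=cv2.INTER_CUBIC)
for q,col in((1.4,(0,0,255)),(1.5,(0,255,0))):
    b=q-.75;u=np.array([np.cos(b),np.sin(b),0]);n=np.array([-u[1],u[0],0])
    B=body((524,85,.155),[s*15*u+t*6*n+[0,0,94] for s,t in((1,1),(1,-1),(-1,-1),(-1,1))])
    cv2.polylines(w,[((proj(c2,B)-[x0,y0]+.5)*5).astype(np.int32)],True,col,1)
a=c["image"][130:290,210:370,::-1];a=cv2.resize(a,(400,400))
for q,col in((2.2,(0,255,0)),(2.4,(255,0,0))):
    for y in(-8,8):
        B=body((524,85,.155),[(34,y,99),(34-72*np.cos(q),y,99+72*np.sin(q))]);p=((proj(c,B)-[210,130]+.5)*2.5).astype(np.int32);cv2.polylines(a,[p],False,col,1)
cv2.imwrite("pics/g5.png",np.hstack([w,a]))
```

```text
13.8833 [514.03977993  84.31710152 244.25909129] [-0.31619778  0.56952453 -0.46822824] 52.00537734146864
```

View pics/g5.png

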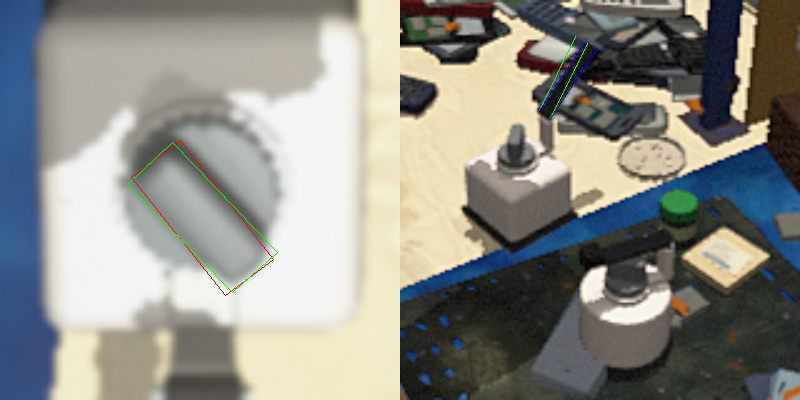

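The bar lies at about 1.5 rad, the tab is still on the 2.4 rad line, and the round bottle is shut. The arm is clear of everything, so I'm handing in.

```bash
python3 -c "
from station import r
print(r.close_job())"
```

```text
the job is handed in; nothing more can be done
None
```

The job is handed in at about 14 s: the square bottle's tab is folded back to its stop, its cap is unscrewed to its stop, and the round bottle is still shut with the arm clear.

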